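# Lock the decorating wheel at its index stop

### The job

Lock the decorating wheel so the cup on it can be worked on: swing the wheel's index arm by its upright peg all the way round against the lock's column, then push the sprung plunger down behind the arm and, while keeping it down, slide the bridge-shaped keeper fully across so its tongue traps the plunger down when you let go. Leave the upturned cup standing in the middle of the wheel and do not disturb the other pots and tools.

Things in the scene. Friction and masses are not known exactly. Their poses are not given: they have to be found in the camera images.
- stand: Grey fixed stand; origin on the table under the middle of its lock. Its x is the keeper's locking direction, y points from lock to wheel, z up. Base plate: x -70 to 100, y -50 to 270, 10 thick (mm). Wheel axis at x 6, y 160. Lock housing x -60 to 50, y -25 to 25, top z 62; its column (x -60 to -5) stops the index arm, which passes under the overhang (x over -5).
- wheel_centre (a point): Centre of the top of the round aluminium wheel head (diameter 200 mm, top 75 mm above the table).
- peg_top (a point): Top centre of the upright steel peg (diameter 18 mm, z 40 to 90 mm) on the outer end of the index arm, a flat steel bar (20 mm wide, z 26 to 40 mm) that sticks out under the wheel head and turns with it; peg 240 mm from the wheel axis. Push the peg sideways to turn the wheel: light friction (about 1 N at the peg), stays where left.
- wheel (a joint): Turn of the wheel, rad, counter-clockwise from above. 0 = arm home against the column, pointing along the stand's -y; more = swung towards its +x (peg at 240 mm times (sin q, -cos q) from the axis, in the stand's x, y). Starts 0.35 to 0.7; push the peg towards the stand's -x to bring it home. The plunger's foot clears the arm only below about 0.02.
- plunger_top (a point): Point on the plunger's flat top, 17 mm to the -x side of its middle. The plunger is a steel block, top 80 (x) by 24 (y) mm, at x -40 to 40 mm in the stand's frame, standing out of the housing: top at z 89 mm when up, 71 fully down. Its foot (x 20 to 39) drops on the +x side of the home arm. Spring 4 N at first, 8.5 N fully down; released, it pops up.
- plunger (a joint): How far the plunger is pressed, m: 0 up, 0.018 fully down. It must be at least 0.014 down for the keeper's tongue to pass over it; trapped, it rests at about 0.0135.
- bridge_face (a point): Centre of the -x face of the keeper's bridge, an aluminium crossbar over the plunger: 8 mm thick, 46 wide (y), z 93 to 117. Two low rails (tops z 69) join it to a flat tongue (z 75.5 to 83.5) whose edge is 54 mm to the -x side of this face. The plunger's top lies free between them: press it there with a fingertip and, still pressing, push this face to the stand's +x.
- keeper (a joint): How far the keeper has slid towards the stand's +x, m: 0 open, 0.022 fully across at its stop (bridge face x from 10 to 32 mm in the stand's frame). With the plunger up, the tongue runs into the plunger's end at about 0.004 and goes no further. Friction about 1.5 N; it stays where left.
- work_cup: Unglazed cup standing upside down on the middle of the wheel head, 84 mm across at the bottom, 90 mm tall, origin at the centre of its underside.
- cup_b: Same kind of upturned cup, on the table to the right; origin at the centre of its underside.
- cup_c: Another such upturned cup on the right; origin at the centre of its underside.
- bowl: Unglazed bowl, 120 mm across, 55 mm tall, on the left; origin at the centre of its underside.
- jar: White jar with a black lid, 68 mm across, 85 mm tall, on the left; origin at the centre of its underside.
- brush: Brush lying on the table beyond the wheel; long axis x, origin at its middle underside.
- rib: Wooden rib, 90 by 45 by 6 mm, lying on the table on the peg's side of the lock; origin at the centre of its underside.
- loop_tool: Trimming loop tool with a wooden handle, about 170 mm long, lying on the robot's side of the wheel; long axis x.
Mind the look-alikes: they are no part of the job. Leave any yellow look-alike of the work_cup alone.

How it is judged:
By the outcome, as a careful person would: the job done as asked, in the order asked, and still so for the second after the job is handed in, with the robot touching nothing.
It also fails if it takes over 54 s, if anything falls off the work surface, if the arm or the gripper's body presses on something with over 40 N, if the wrist force passes 120 N, or if a joint passes its speed limit or range.

### The arm

A 6-joint arm with a two-finger parallel gripper is mounted at the origin on the work surface. World frame = base frame: x ahead of the robot, y to its left, z up, the work surface at z = 0. Lengths are in mm, angles in rad, forces in N, time in s.
With the tool pointing down it reaches from about 350 to 775 mm from the base axis. Payload 7.3 kg.
Tool frame: the origin (TCP) lies on the centre line of the jaws, within the pads' length; the fingertips stand 22 mm ahead of it and the grasp point (between the pads) lies 3 mm ahead of it; z points along the fingers, y is the direction in which the jaws open and shut (so a half turn about z gives the same grasp; the last joint's range is limited). The gripper opens to 92 mm and grips with 3 to 60 N. Pads are 19 mm wide; open, the fingers measure 130 mm over their backs; the gripper's body (75 mm by 190 mm) begins 47 mm behind the grasp point.
Start: joints at [-1.397, 0.342, 1.524, -0, 1.275, -0.146], TCP at [165.07, -498.392, 248.741] pointing down, gripper open.
Joint ranges: [-2.53, 2.53], [-0.77, 2.02], [0.04, 2.7], [-1, 4.14], [0.28, 2.66], [-3.11, 3.11]. Speed limits (rad/s): [2.57, 2.57, 3.14, 3.14, 3.14, 3.14].

### API

Orientations are given as [roll, pitch, yaw] about the fixed x, y, z axes, in that order (R = Rz(yaw) Ry(pitch) Rx(roll)).
In Python, from plant import get_obs, capture, bot, spot_in gives the robot as it stands.
- The arm moves only by the shell command python3 -m handwheel 'ROWS' [OPENING]. ROWS is JSON, a list of rows, each a list of 2 entries, a list of its own where there are three numbers: the shift along the world's x, y, z in mm, then the turn, a rotation vector about the world's x, y, z in rad. In form: [[[x, y, z], [wx, wy, wz]], ...]. A call has 1 to 12 rows; each row shifts and turns the commanded pose from where the row before left it; what a row does not reach is not made up. A row lasts 1/8 s, in which the tool goes at most 62.5 mm and 10.7 degrees, less where a joint would pass 70% of its speed; a pose out of reach is approached as far as the arm can. A call is refused whole if a number of a shift passes 62.5 or a number of a turn 0.188, either way. A call with a gripper value outside its range is refused whole. OPENING is the closure, from 0 (fully open) to 1 (shut), set as the call begins (- or left out, the last holds). The fingers move at their own pace and stop on an object; the grip force is fixed at half the most. Time passes only in rows, so rows that do not move let the fingers close. It gives the time, the measured TCP pose, the force and the opening at its end, in the units of the state.
- get_obs(): the state, without advancing time (a new reading comes with each control period).
- capture(name): name is "side" or "top"; returns a dict with "img" (420x560x3 uint8, red, green, blue), "fx", "fy", "cx", "cy" (pixels), "cam_to_world" (4x4, takes a point from camera to world coordinates). Camera axes: x right, y up, looking along -z (the intrinsics and any distortion apply to the point x, -y, -z); pixel columns grow to the right and rows downward; lengths in mm; the calibration is good to about 2 mm. A picture is of the moment at which its call begins. There is no depth.
- bot.close_job(): hands the job in, once; it reports no verdict.
Trained networks look in the newest picture that a camera, given by its name, has taken for a name from the list of things; names that differ only in an ending like _2 or _b are one class to them, and where a whole thing is asked for, a point or a joint stands for the part that bears it (a point fixed in the world has none). Each returns a list of dicts, best first, with "score" (0 to 1); they miss things now and then, are a little off and sometimes report something else, mostly with a low value. They report only what shows in the picture. A call takes as long as a camera call. They do not tell look-alikes from the thing itself.
- spot_in(thing, camera): "xyz" ([x, y, z] in mm, in the coordinates of the camera as it stood for that picture, good to about 4 mm: the middle of the surface that is visible of it).
The state is a dict: "time": time; "joint_positions": joint angles; "dq": joint speeds; "tau": joint torques, N m; "tool_pos": TCP position; "tcp_rot": TCP orientation; "contact_force": force on the tool from outside, world axes, zero at the start; "moment": the same for the moment, N m; "grip_width": finger opening in mm.
Only numpy, scipy, OpenCV 4.12 (cv2) and the standard library are available. Lean on these libraries where they do the work, as an engineer would, in place of code of your own. Each camera call takes 0.05 s, during which the arm holds its last target. There are 200 camera calls.

## Working session

There is one attempt and no reset: what is moved stays moved. The work goes in short steps, Python scripts to look and compute and a shell command to move; the robot and the scene stay as the last step left them, time stands still between calls to the robot, and variables do not carry over. Pictures are saved under pics/ and viewed, about 8 in all and at most 12, crops included, and the job is handed in when it is done.

```bash
ls; mkdir -p pics; cat > h.py <<'E'
import numpy as np, cv2
from plant import get_obs, capture, bot, spot_in
def snap(cam,name):
    c=capture(cam); cv2.imwrite(f'pics/{name}.png',c['img'][:,:,::-1]); return c
def proj(c,p):
    T=np.linalg.inv(np.array(c['cam_to_world'])); q=T[:3,:3]@np.array(p,float)+T[:3,3]
    return np.array([c['cx']+c['fx']*q[0]/-q[2], c['cy']+c['fy']*-q[1]/-q[2]])
def ray_z(c,u,v,z):
    T=np.array(c['cam_to_world']); d=T[:3,:3]@np.array([(u-c['cx'])/c['fx'],-(v-c['cy'])/c['fy'],-1]); o=T[:3,3]
    return o+d*(z-o[2])/d[2]
def world(c,x): 
    T=np.array(c['cam_to_world']); return T[:3,:3]@np.array(x)+T[:3,3]
E
python3 - <<'E'
from h import *
for cam in ('top','side'):
    c=snap(cam,cam+'0'); print(cam,{k:c[k] for k in c if k not in('img',)})
    for t in ['stand','wheel_centre','peg_top','plunger_top','bridge_face','work_cup','rib','loop_tool','jar','bowl']:
        for r in spot_in(t,cam)[:3]:
            w=world(c,r['xyz']); print(cam,t,round(r['score'],2),w.round(0),proj(c,w).round(0))
print(get_obs())
a=cv2.imread('pics/top0.png');b=cv2.imread('pics/side0.png')
E
```

```text
pics
top {'fx': 413.88002065336957, 'fy': 413.88002065336957, 'cx': 276.8777830342432, 'cy': 209.9111489962612, 'cam_to_world': array([[ 9.07401963e-03,  9.91375311e-01, -1.30738883e-01,
         3.81382184e+02],
       [-9.99649317e-01,  5.74057889e-03, -2.58512943e-02,
        -3.19289172e+01],
       [-2.48778181e-02,  1.30927610e-01,  9.91079742e-01,
         1.34831522e+03],
       [ 0.00000000e+00,  0.00000000e+00,  0.00000000e+00,
         1.00000000e+00]])}
top stand 0.97 [486.  47.  75.] [262. 230.]
top wheel_centre 0.73 [476.  99.  75.] [245. 233.]
top peg_top 0.67 [477. 103.  74.] [244. 233.]
top plunger_top 0.58 [483. -43.  88.] [291. 231.]
top bridge_face 0.75 [450. -48.  83.] [293. 242.]
top work_cup 0.92 [461.  99. 161.] [242. 236.]
top work_cup 0.69 [709. 207.  78.] [212. 159.]
top work_cup 0.64 [339. 323.  89.] [170. 278.]
top rib 0.74 [ 477. -237.    7.] [351. 235.]
top loop_tool 0.63 [351.  67.  12.] [256. 274.]
top jar 0.85 [632. 388.  80.] [154. 183.]
top bowl 0.61 [486. 470.  26.] [132. 230.]
top bowl 0.44 [ 476. -233.    8.] [350. 236.]
side {'fx': 511.24051502
[... 1147 characters left out ...]
. 395.]
{'time': 1.1, 'joint_positions': array([-1.39701959e+00,  3.41987067e-01,  1.52412095e+00,  2.28519123e-05,
        1.27541575e+00, -1.45985567e-01]), 'dq': array([-2.32468003e-04, -1.42262094e-05, -1.97246079e-03, -1.31449915e-03,
       -1.19336909e-04,  1.12125935e-03]), 'tau': array([ 4.05941159e-03, -4.31130123e+01, -2.44479525e+01,  7.20913452e-02,
        4.83150536e-02,  1.95534153e-05]), 'tool_pos': array([ 165.06414268, -498.3799621 ,  248.73990077]), 'tcp_rot': array([ 3.14152132e+00, -1.16089343e-05,  3.19755651e-01]), 'contact_force': array([ 1.1656639 , -0.61304847, -0.37095552]), 'moment': array([ 0.01302936, -0.01896581, -0.04638319]), 'grip_width': 91.93730489964204}
```

View images.

```bash
python3 - <<'E'
import cv2
a=cv2.imread('pics/top0.png')[150:300,170:370];cv2.imwrite('pics/top_crop.png',cv2.resize(a,(800,600),interpolation=cv2.INTER_CUBIC))
E
```

```text
(no output)
```

View pics/top_crop.png

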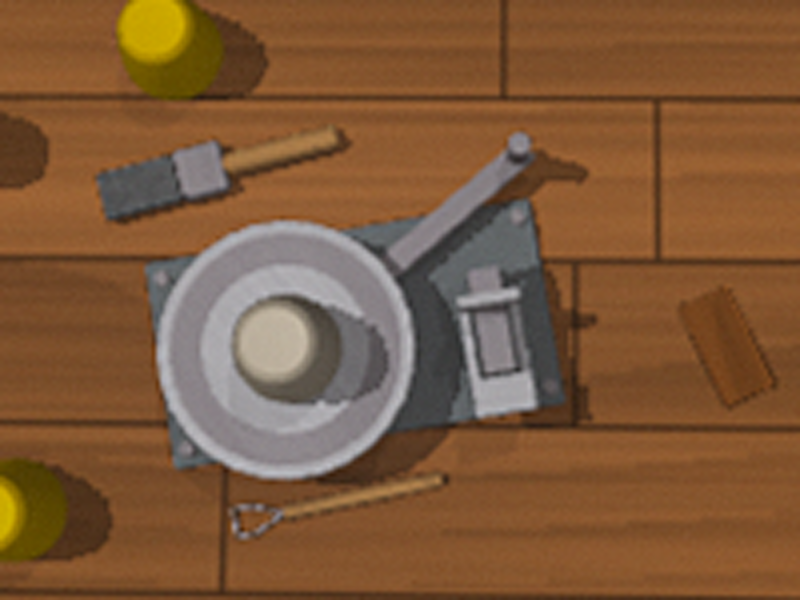

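View pics/side0.png

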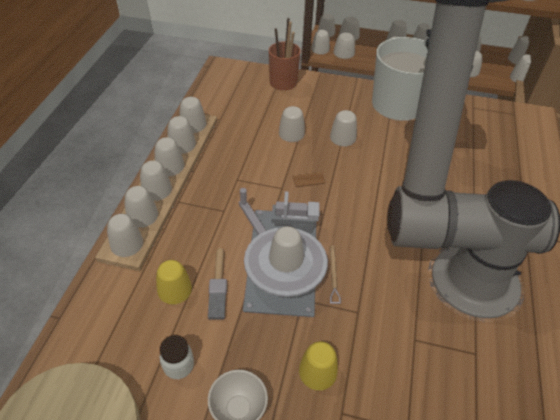

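```bash
cat > fit.py <<'E'
from h import *
from scipy.optimize import least_squares
def S2W(p,m):
    c,s=np.cos(p[2]),np.sin(p[2]); m=np.array(m,float)
    return np.array([p[0]+c*m[0]-s*m[1],p[1]+s*m[0]+c*m[1],m[2]])
E
python3 - <<'E'
from fit import *
c=capture('top'); s=capture('side')
obs=[((100,270,10),(147,263)),((100,-50,10),(525,200)),((-70,-50,10),(565,402)),((-70,270,10),(178,467)),((6,160,75),(286,349))]
f=lambda p:np.concatenate([proj(c,S2W(p,m))-(np.array(o)/4+[170,150]) for m,o in obs])
r=least_squares(f,[480,-50,0]);p=r.x;print(p,f(p).round(1))
peg=ray_z(c,170+518/4,150+147/4,90);print('peg',peg)
ax=S2W(p,(6,160,0)); d=peg[:2]-ax[:2]; cs,sn=np.cos(p[2]),np.sin(p[2]); dl=np.array([cs*d[0]+sn*d[1],-sn*d[0]+cs*d[1]]);print(np.hypot(*dl),np.arctan2(dl[0],-dl[1]))
np.save('p.npy',p)
box=lambda x0,x1,y0,y1,z:[(x0,y0,z),(x1,y0,z),(x1,y1,z),(x0,y1,z)]
polys=[box(-70,100,-50,270,10),box(-60,50,-25,25,62),box(-40,40,-12,12,89),box(10,18,-23,23,117),[(6+100*np.cos(a),160+100*np.sin(a),75) for a in np.linspace(0,6.28,60)],[(6+42*np.cos(a),160+42*np.sin(a),75) for a in np.linspace(0,6.28,60)]]
out=[]
for cam,k,(u0,v0,w,h) in ((c,4,(200,170,130,100)),(s,4,(230,180,110,140))):
    im=cv2.resize(cam['img'][v0:v0+h,u0:u0+w,::-1],None,fx=k,fy=k,interpolation=cv2.INTER_CUBIC)
    for i,q in enumerate(polys):
        pts=np.array([(proj(cam,S2W(p,m))-[u0,v0]+.5)*k for m in q]).astype(int)
        cv2.polylines(im,[pts],True,[(0,0,255),(0,255,0),(255,0,0),(0,255,255),(255,0,255),(255,255,0)][i],1)
    out.append(im)
cv2.imwrite('pics/ov1.png',cv2.copyMakeBorder(out[0],0,0,0,0,0)); 
H=max(o.shape[0] for o in out)
cv2.imwrite('pics/ov.png',cv2.resize(np.hstack([cv2.copyMakeBorder(o,0,H-o.shape[0],0,0,0) for o in out]),None,fx=.83,fy=.83,interpolation=cv2.INTER_AREA))
E
```

```text
[ 4.86429820e+02 -4.87110210e+01  1.76603927e-01] [-0.7 -0.   1.2 -0.8  0.5  0.2 -0.9  0.7 -0.1 -0.2]
peg [619.87683151 -68.29091724  90.        ]
236.56457163147243 0.5415042433954503
```

View pics/ov.png

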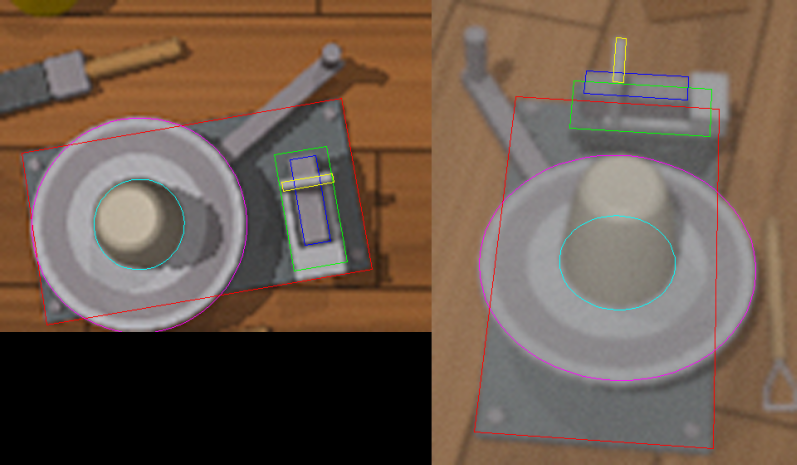

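The overlay fits in both views. In the top crop, the peg top is at (518,147) and the lock is around (495,340). In the overlay, the wheel and cup rings and the plunger and bridge outlines sit on their parts. The only work cup is the grey one on the wheel head, top-crop (275,342). The yellow look-alikes are at (170,45) and (10,510), and I'll leave them alone. The stand is at (486.4, −48.7) with yaw 0.177, and q is about 0.54. Next I move to the far side of the peg with the jaws shut.

```bash
python3 -m handwheel '[[[45,39,0],[0,0,-0.07]],[[45,39,0],[0,0,-0.073]],[[45,40,0],[0,0,0]],[[45,40,0],[0,0,0]],[[45,40,0],[0,0,0]],[[45,40,0],[0,0,0]],[[45,40,0],[0,0,0]],[[45,40,0],[0,0,0]],[[45,40,0],[0,0,0]],[[45,40,0],[0,0,0]],[[51,37,0],[0,0,0]],[[0,0,0],[0,0,0]]]' 1
```

```text
time: 2.7
tool_pos: [667.8, -60.2, 246.7]
tcp_rot: [-3.14, 0.001, 0.181]
contact_force: [0.4, -0.6, -0.7]
grip_width: 0.3
```

```bash
python3 -m handwheel '[[[0,-3,-50],[0,0,0]],[[0,0,-50],[0,0,0]],[[0,0,-40],[0,0,0]],[[0,0,-22],[0,0,-0.004]],[[0,0,0],[0,0,0]]]'; cat > w.py <<'E'
from fit import *
import sys
p=np.load('p.npy');o=get_obs();d=o['tool_pos'][:2]-p[:2];c,s=np.cos(p[2]),np.sin(p[2])
print('tool in stand',(c*d[0]+s*d[1]).round(1),(-s*d[0]+c*d[1]).round(1),o['tool_pos'][2].round(1))
F=o['contact_force'];print('F stand',(c*F[0]+s*F[1]).round(1),(-s*F[0]+c*F[1]).round(1),F[2].round(1))
a=sys.argv[1:]
if a: # target in stand
    x,y=map(float,a); W=S2W(p,(x,y,0))-o['tool_pos']; print('shift world',W[:2].round(1))
E
python3 w.py 112 -55
```

```text
time: 3.32
tool_pos: [664.0, -67.1, 84.9]
tcp_rot: [-3.14, 0.004, 0.172]
contact_force: [-0.1, 1.3, -0.2]
grip_width: 0.2
tool in stand 171.6 -49.3 84.9
F stand 0.1 1.3 -0.2
shift world [-57.7 -16.1]
```

```bash
python3 -m handwheel '[[[-14,-2,0],[0,0,0]],[[-10,-2,0],[0,0,0.004]],[[-9,-6,0],[0,0,0]],[[-9,-6,0],[0,0,0]],[[-9,-6,0],[0,0,0]],[[-10,-6,0],[0,0,0]],[[-10,-6,0],[0,0,0]],[[-11,-5,0],[0,0,0]],[[-11,-5,0],[0,0,0]],[[-11,-4,0],[0,0,0]],[[-11,-4,0],[0,0,0]],[[0,0,0],[0,0,0]]]'; python3 w.py 26 -80
```

```text
time: 4.82
tool_pos: [549.6, -118.8, 86.7]
tcp_rot: [-3.141, 0.001, 0.176]
contact_force: [0.2, -0.5, -0.3]
grip_width: 0.5
tool in stand 49.9 -80.1 86.7
F stand 0.1 -0.6 -0.3
shift world [-23.5  -4.1]
```

```bash
python3 -m handwheel '[[[-8,-1.4,-1],[0,0,0]],[[-8,-1.4,-1],[0,0,0]],[[-6,-1.1,0],[0,0,0]],[[-3,-0.5,0],[0,0,0]],[[0,0,0],[0,0,0]]]'; python3 w.py;python3 - <<'E'
from h import *
a=capture('top');b=capture('side')
A=cv2.resize(a['img'][170:270,200:330,::-1],(520,400),interpolation=2)
B=cv2.resize(b['img'][170:270,240:310,::-1],(280,400),interpolation=2)
cv2.imwrite('pics/v3.png',np.hstack([A,B]))
E
```

```text
time: 5.45
tool_pos: [525.8, -123.0, 84.8]
tcp_rot: [3.142, -0.0, 0.177]
contact_force: [2.4, 1.0, -1.6]
grip_width: 0.3
tool in stand 25.7 -80.1 84.8
F stand 2.5 0.6 -1.6
```

View pics/v3.png

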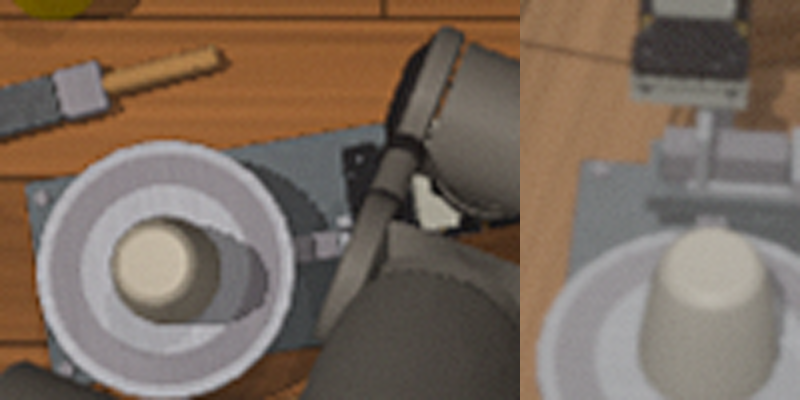

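The arm bar now points at the lock, at (320,245) in the crop, and the cup is still centred. I'll press gently until it meets the stop.

```bash
for i in 1 2; do python3 -m handwheel '[[[-1,-0.2,0],[0,0,0]],[[-1,-0.2,0],[0,0,0]],[[0,0,0],[0,0,0]]]' >/dev/null; python3 w.py; done
```

```text
tool in stand 25.3 -80.1 84.9
F stand 9.3 2.8 -4.2
tool in stand 25.1 -80.1 85.0
F stand 15.4 3.7 -8.0
```

```bash
python3 -m handwheel '[[[6,1,0],[0,0,0]],[[8,1.5,0],[0,0,0]],[[0,0,40],[0,0,0]],[[0,0,40],[0,0,0]],[[-20,23,0],[0,0,0]],[[-20,23,0],[0,0,0]],[[-20,23,0],[0,0,0]],[[0,0,0],[0,0,0]]]'; python3 w.py -14 0
```

```text
time: 7.3
tool_pos: [474.5, -51.3, 164.9]
tcp_rot: [-3.141, 0.001, 0.178]
contact_force: [0.3, -0.2, -0.1]
grip_width: 0.5
tool in stand -12.2 -0.5 164.9
F stand 0.3 -0.3 -0.1
shift world [-1.8  0.1]
```

```bash
python3 - <<'E'
from fit import *
p=np.load('p.npy')
for n in('top','side'):
    c=snap(n,n+'4')
    for t in ['plunger_top','bridge_face','peg_top']:
        for r in spot_in(t,n)[:2]:
            w=world(c,r['xyz']);d=w[:2]-p[:2];k,s=np.cos(p[2]),np.sin(p[2]);print(n,t,round(r['score'],2),(k*d[0]+s*d[1]).round(),(-s*d[0]+k*d[1]).round(),w[2].round())
A=cv2.imread('pics/top4.png')[170:270,200:330];B=cv2.imread('pics/side4.png')[170:270,240:310]
cv2.imwrite('pics/v4.png',np.hstack([cv2.resize(A,(468,360),interpolation=2),cv2.resize(B,(252,360),interpolation=2)]))
E
```

```text
top bridge_face 0.47 -54.0 5.0 86.0
top peg_top 0.69 23.0 187.0 75.0
top peg_top 0.5 224.0 403.0 83.0
side plunger_top 0.66 -0.0 11.0 94.0
side bridge_face 0.88 -43.0 26.0 85.0
side peg_top 0.9 5.0 193.0 77.0
side peg_top 0.43 170.0 232.0 18.0
```

View pics/v4.png

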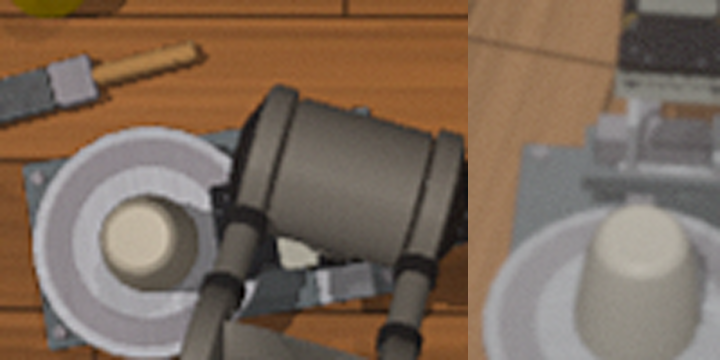

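The fingers are above the lock in both views, the wheel arm is home and the cup is centred. Now I descend onto the plunger.

```bash
python3 -m handwheel '[[[-2,0,-20],[0,0,0]],[[0,0,-20],[0,0,0]],[[0,0,-9],[0,0,0]],[[0,0,-4],[0,0,0]],[[0,0,-4],[0,0,0]],[[0,0,0],[0,0,0]]]'>/dev/null; python3 w.py;python3 -m handwheel '[[[0,0,-4],[0,0,0]],[[0,0,-4],[0,0,0]],[[0,0,-3],[0,0,0]],[[0,0,0],[0,0,0]]]'>/dev/null; python3 w.py
```

```text
tool in stand -13.1 -1.5 108.1
F stand -1.4 1.1 3.4
tool in stand -13.0 -1.5 96.8
F stand -2.5 -0.2 6.3
```

```bash
for r in 1 2; do python3 -m handwheel '[[[0,0,-1.5],[0,0,0]],[[0,0,-1.5],[0,0,0]],[[0,0,0],[0,0,0]]]'>/dev/null; python3 w.py; done
```

```text
tool in stand -13.0 -1.6 93.9
F stand -1.7 -0.8 6.8
tool in stand -12.9 -1.6 93.0
F stand -8.2 1.1 28.1
```

The plunger is bottomed: TCP z 93.0 matches the expected 93, and the force jumped. I'll ease off slightly and slide the keeper.

```bash
python3 -m handwheel '[[[0,0,-0],[0,0,0]],[[3,1,0.8],[0,0,0]],[[4,0.7,0],[0,0,0]],[[4,0.7,0],[0,0,0]],[[0,0,0],[0,0,0]]]'>/dev/null; python3 w.py;python3 -m handwheel '[[[4,0.7,0],[0,0,0]],[[4,0.7,0],[0,0,0]],[[4,0.7,0],[0,0,0]],[[0,0,0],[0,0,0]]]'>/dev/null; python3 w.py
```

```text
tool in stand -7.0 -1.0 92.9
F stand -26.9 -3.5 35.8
tool in stand 4.3 -0.7 92.9
F stand -28.8 -1.4 38.0
```

```bash
python3 -m handwheel '[[[0,0,1],[0,0,0]],[[0,0,1],[0,0,0]],[[0,0,0],[0,0,0]]]'>/dev/null; python3 w.py 22.5 0;python3 -m handwheel '[[[4,0.7,0],[0,0,0]],[[4,0.7,0],[0,0,0]],[[0,0,0],[0,0,0]]]'>/dev/null; python3 w.py 22.5 0
```

```text
tool in stand 8.8 -0.7 93.5
F stand -7.2 -0.6 7.4
shift world [13.4  3.1]
tool in stand 17.5 -0.8 93.4
F stand -4.9 0.8 7.1
shift world [4.8 1.6]
```

```bash
for r in 1 2 3 ; do python3 -m handwheel '[[[1.5,0.3,-0.1],[0,0,0]],[[1.5,0.3,0],[0,0,0]],[[0,0,0],[0,0,0]]]'>/dev/null; python3 w.py; done
```

```text
tool in stand 20.2 -0.7 93.3
F stand -6.4 -0.0 7.7
tool in stand 21.1 -0.7 93.2
F stand -15.3 -1.6 14.8
tool in stand 21.3 -0.7 93.2
F stand -28.8 -4.3 24.0
```

The stop is firm at x 21.3: the force rises steeply there, and the fingers act about 10.4 mm half-wide, which agrees with the peg contact. I'll ease back and release straight up.

```bash
python3 -m handwheel '[[[-3,-0.5,0],[0,0,0]],[[-3,-0.5,0],[0,0,0]],[[0,0,0],[0,0,0]]]'>/dev/null; python3 w.py; python3 -m handwheel '[[[0,0,3],[0,0,0]],[[0,0,4],[0,0,0]],[[0,0,8],[0,0,0]],[[0,0,20],[0,0,0]],[[0,0,40],[0,0,0]],[[0,0,50],[0,0,0]],[[0,0,50],[0,0,0]],[[-20,-50,20],[0,0,0]],[[-30,-54,0],[0,0,0]],[[-30,-54,0],[0,0,0]],[[-30,-54,0],[0,0,0]],[[-30,-54,0],[0,0,0]]]'
python3 -m handwheel '[[[-30,-54,0],[0,0,0]],[[-30,-54,0],[0,0,0]],[[-30,-40,0],[0,0,0]],[[0,0,0],[0,0,0]]]'
python3 - <<'E'
from fit import *
p=np.load('p.npy');c=snap('top','top5');s=snap('side','side5')
cv2.imwrite('pics/v5.png',np.hstack([cv2.resize(c['img'][195:265,205:315,::-1],(440,280),interpolation=2),cv2.resize(s['img'][180:250,250:340,::-1],(360,280),interpolation=2)]))
out=[]
box=lambda x0,x1,y0,y1,z:[(x0,y0,z),(x1,y0,z),(x1,y1,z),(x0,y1,z)]
polys=[box(32,40,-23,23,117),box(-22,-60,-23,23,83.5),[(6+9*np.cos(a),-80+9*np.sin(a),90) for a in np.linspace(0,6.28,20)]]
for cam,(u0,v0) in ((c,(265,195)),(s,(260,170))):
    im=cv2.resize(cam['img'][v0:v0+70,u0:u0+50,::-1],None,fx=8,fy=8,interpolation=2)
    for q,col in zip(polys,[(0,255,255),(0,255,0),(255,0,255)]):
        cv2.polylines(im,[np.array([(proj(cam,S2W(p,m))-[u0,v0]+.5)*8 for m in q]).astype(int)],True,col,1)
    out.append(im)
cv2.imwrite('pics/v6.png',np.hstack(out))
E
```

```text
tool in stand 20.9 -0.7 93.5
F stand -4.0 0.9 6.6
time: 14.58
tool_pos: [366.8, -313.4, 288.8]
tcp_rot: [3.14, -0.001, 0.177]
contact_force: [0.4, -0.2, 0.4]
grip_width: 0.2
time: 15.08
tool_pos: [275.7, -462.3, 287.9]
tcp_rot: [3.141, 0.0, 0.172]
contact_force: [0.3, 1.0, -0.0]
grip_width: 0.2
```

View pics/v5.png

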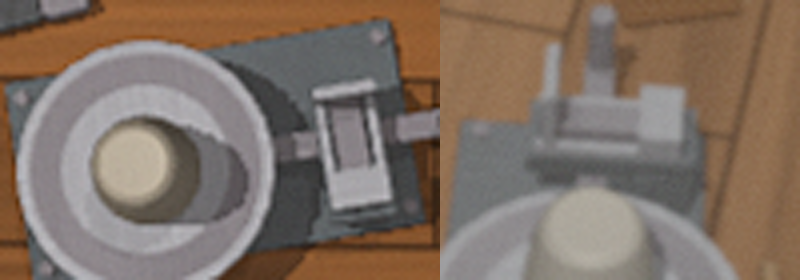

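View pics/v6.png

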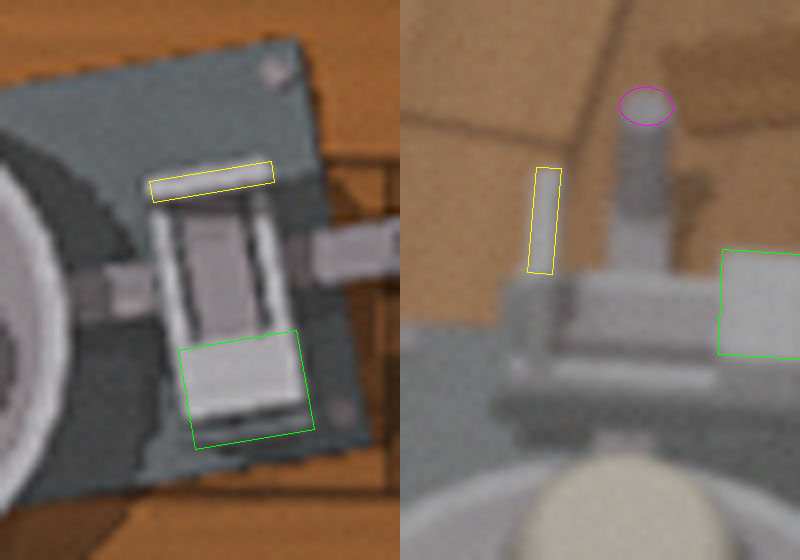

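The model outlines at full travel (bridge at x 32, tongue edge at −22, peg home) match both images. The plunger sits low under the tongue and the cup is centred. I'm handing the job in.

```bash
python3 -c "
from plant import bot,get_obs
print(get_obs()['contact_force']); print(bot.close_job())"
```

```text
[-0.82806081  0.49774562 -0.06752707]
the job is handed in; nothing more can be done
None
```

The wheel is locked, and I handed the job in at about 15 s with the arm parked clear of everything. I did it in the order asked:

1. **Index arm:** I pushed the peg round until the arm was hard against the column. The stop was felt at about 15 N.
2. **Plunger:** I pressed it to its bottom, where TCP height was 93.0 mm as expected.
3. **Keeper:** Keeping the plunger down, I slid the keeper until it met a firm stop. Then I eased back and released straight up.

**Last checks:** In both camera views, the model outlines for the bridge, tongue edge and peg in their locked positions match the picture. The plunger stays low under the tongue, and the cup stands in the middle of the wheel.

**What disagreed or was not checked:**
- **Keeper stop:** The tool stopped at x 21.3 mm, where I expected 22.5. The pictures show the keeper fully across, so I put this down to the fingers being slightly thicker than I assumed.
- **Force peak:** Pressing with the fingertips reached about 38 N for a moment at the start of the slide, before I eased off.
- **Network points:** Some of the points the trained networks reported were far off, such as the peg and the bridge face. I used my own fit of the stand from the pictures instead.
- **Other pots and tools:** I did not check them one by one after the job. The tool passed no nearer to them than planned, and no unexpected contact force showed.

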